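# Park the nail drill handpiece and press the stop pedal

### The arm

A 6-joint arm with a two-finger parallel gripper is mounted at the origin on the work surface. World frame = base frame: x ahead of the robot, y to its left, z up, the work surface at z = 0. Lengths are in m, angles in rad, forces in N, time in s.
With the tool pointing down it reaches from about 0.25 to 0.725 m from the base axis. Payload 4 kg.
Tool frame: the origin (TCP) lies between the finger pads; the fingertips stand 11 mm ahead of it and the grasp point (between the pads) lies 8 mm behind it (bot.tip_extent is the distance from the TCP to the fingertips, in m); z points along the fingers, y is the line along which they close (so a half turn about z gives the same grasp; the last joint's range is limited). The gripper opens to 85 mm and grips with 20 to 120 N. Pads are 22 mm wide; open, the fingers measure 114 mm over their backs; the gripper's body (76 mm by 85 mm) begins 54 mm behind the grasp point. The pads swing forward as they close: fully open they stand 13 mm farther back than shut.
Start: joints at [1.221, 0.241, 0.005, 1.335, 0, 1.571], TCP at [0.171, 0.47, 0.242] pointing down, gripper open.
Joint ranges: [-2.72, 2.72], [-1.05, 1.87], [-1.09, 1.28], [-1.99, 2.15], [-1.42, 1.44], [-3.14, 3.14]. Speed limits (rad/s): [2.79, 2.79, 3.14, 3.14, 3.14, 3.14].

### API

Orientations are given as a unit quaternion [x, y, z, w].
In Python, from workcell import bot gives the robot as it stands. The module is installed in compiled form; this text tells all that it offers.
- The arm moves only by the tool drive_tool, never from a script. Its argument "rows" is a list of rows, each an object of numbers: "dx", "dy", "dz": the shift along the tool's x, y, z in units of 50 mm (1.0 is 50 mm); "wx", "wy", "wz": the turn, a rotation vector about the tool's x, y, z in units of 5 degrees (1.0 is 5 degrees); "hand": the finger opening in mm, from 0 to 85.4. A call has 1 to 20 rows; each row is the pose to reach, as a shift and turn from the pose commanded when the call began, along the tool's axes at that moment; what a row does not reach only later rows make up. A row lasts 1/10 s, in which the tool goes at most 50 mm and 8.59 degrees, less where a joint would pass 70% of its speed; a pose out of reach is approached as far as the arm can. A call with a gripper value outside its range is refused whole. The fingers move at their own pace and stop on an object; the grip force is fixed at half the most. Time passes only in rows, so rows that repeat a pose let the fingers close. It gives the time, the measured TCP pose, the force, the opening and the grip force at its end, in the units of the state.
- bot.get_obs(): the state, without advancing time (a new reading comes with each control period).
- bot.camera(name): name is "scene" or "top" or "wrist"; returns the picture (480x640x3 uint8, red, green, blue); there is no depth.
- bot.get_calibration(name): a dict with "vfov" (degrees; the focal length in pixels is half the picture's height over the tangent of half this angle, whatever the lens; pixels are square), "cx", "cy" (the principal point, pixels), "origin" and "rotation" of the camera in the world; the wrist camera has in their place "mount" (4x4, takes a point from camera to tool coordinates, whose origin is the TCP and whose axes are the flange's). Camera axes: x right, y up, looking along -z (the intrinsics and any distortion apply to the point x, -y, -z); pixel columns grow to the right and rows downward; lengths in m; the calibration is good to about 2 mm. A picture is of the moment at which its call begins: read the wrist's pose just before it. get_calibration takes no time and is no camera call.
- bot.job_done(): hands the job in; it is judged then, once.
Trained networks look in the newest picture that a camera, given by its name, has taken for a name from the list of things; names that differ only in an ending like _2 or _b are one class to them, and where a whole thing is asked for, a point or a joint stands for the part that bears it (a point fixed in the world has none). Each returns a list of dicts, best first, with "score" (0 to 1); they miss things now and then, are a little off and sometimes report something else, mostly with a low value. They report only what shows in the picture. A call takes as long as a camera call. They do not tell look-alikes from the thing itself.
- bot.look_for(camera, thing): "extent" ([centre column, centre row, width, height] in pixels, round what is visible of it).
- bot.outline_of(camera, thing): "region" (480x640 bool, what is visible of it) and "extent" ([centre column, centre row, width, height] in pixels, round what is visible of it).
The state is a dict: "clock": time; "joint_pos": joint angles; "joint_vel": joint speeds; "tau": joint torques, N m; "eef_pos": TCP position; "tool_rot": TCP orientation; "ft_force": force on the tool from outside, world axes, zero at the start; "ft_torque": the same for the moment, N m; "grip_width": finger opening in m; "grasp_force": force on a finger pad.
Only numpy, scipy, OpenCV 4.12 (cv2) and the standard library are available. Lean on these libraries where they do the work, as an engineer would, in place of code of your own. Each camera call takes 0.05 s, during which the arm holds its last target. There are 200 camera calls.

### The job

Put the nail drill's handpiece from its low rest into the tall cradle, lying level in both forks with its thin nose in the narrower fork, and let go. It is delicate: grip it only lightly, set it down gently, and do not drop or knock it. Then press the drill's pedal down to its stop for a moment with the gripper and let it spring back up, leaving the other things on the table where they are.

Things in the scene. Friction and masses are not known exactly. Their poses are not given: they have to be found in the camera images.
- handpiece: metal nail-drill handpiece, 161 mm long, about 160 g, lying on its side. Barrel 28 mm in diameter from x = -75 to +22 mm, taper, slim nose 18 mm in diameter from x = +31 to +66, fragile bit to x = +86. Origin on its axis, near the centre of mass; x points to the nose; may be rolled about x. Over 40 N per finger, or a knock over 25 N, harms it; 20 to 30 N carries it
- nose (a point): front end of the handpiece's slim nose, on its axis, 66 mm from the origin
- rest: low grey plastic rest that holds the handpiece at the start, base 150 x 60 x 4 mm, fixed to the table. Two V forks 8 mm thick at x = -54 and x = +48 mm hold the handpiece's axis 32 mm above the table, directly above the rest's x axis. Origin at the centre of its underside, on the table; x along the handpiece towards its nose
- cradle: tall cradle fixed to the table: wooden base 160 x 80 x 12 mm, two aluminium V forks 8 mm thick: a wide one at x = -54 mm for the barrel, a narrower one at x = +48 for the nose. Fork tips 82 mm above the table, notches open 44 and 32 mm at the top, sides 35 degrees from vertical; free between the forks down to the base. Origin: centre of its underside; x points from the wide to the narrow fork
- cradle_seat (a point): where the handpiece's origin lies when it is parked: 75 mm above the cradle's origin
- pedal_base: black base of the drill's pedal, 180 x 100 x 14 mm, fixed to the table. Origin at the centre of its underside; the hinge lies along its y at x = +75 mm, z = 32 mm
- pedal_pad (a point): place to press, in the middle of the rubber pad on top of the sloping steel pedal plate (140 x 80 x 8 mm), 110 mm from the hinge; moves with the plate. The plate's free end points to the base's -x; at rest it slopes up by 0.24 rad towards the free end
- pedal (a joint): angle of the pedal in rad: 0 is up, 0.24 is fully down on its stop (plate level, the pad 26 mm lower). A spring lifts it; pressing takes about 5 N at first and 9 N at the stop
- file: nail file lying flat, 178 x 26 x 5 mm, bystander; origin at the centre of its underside
- buffer: buffer block, 90 x 26 x 26 mm, bystander; origin at the centre of its underside
- gel_jar: closed white jar, 64 mm wide, 50 mm high, bystander; origin at the centre of its underside
- gel_pot: open white pot, 60 mm wide, 36 mm high, bystander; origin at the centre of its underside
- remover: clear bottle, 60 mm wide, 150 mm high, bystander; origin at the centre of its underside
- oil: small glass bottle, 48 mm wide, 85 mm high, bystander; origin at the centre of its underside
- brush: flat brush, 170 mm long, bystander, lying on the left of the table
Mind the look-alikes: they are no part of the job. What is shaped like the pedal_base but purple is not meant.

How it is judged:
By the outcome, as a careful person would: the job done as asked, in the order asked, and still so for the second after the job is handed in, with the robot touching nothing.
It also fails if it takes over 64 s, if anything falls off the work surface, if the arm or the gripper's body presses on something with over 40 N, if the wrist force passes 120 N, or if a joint passes its speed limit or range.

## Working session

There is one attempt and no reset: what is moved stays moved. The work goes in short steps, Python scripts to look and compute and a tool call to move; the robot and the scene stay as the last step left them, time stands still between calls to the robot, and variables do not carry over. Pictures are saved under pics/ and viewed, at most 12 in all, crops included, and the job is handed in when it is done.

Besides the shell and the picture viewer there is one more tool, called after "Call:" as name(argument=value, ...), one argument or row to a line, values as JSON. drive_tool: Moves the arm, as the interface text tells. Its arguments: {"type":"object","properties":{"rows":{"type":"array","items":{"type":"object","properties":{"dx":{"type":"number"},"dy":{"type":"number"},"dz":{"type":"number"},"wx":{"type":"number"},"wy":{"type":"number"},"wz":{"type":"number"},"hand":{"type":"number"}}}}},"required":["rows"]}

```bash
mkdir -p pics; python3 - <<'E'
from workcell import bot
import cv2, numpy as np
for c in ['scene','top']:
    im=bot.camera(c); cv2.imwrite(f'pics/{c}0.png',im[...,::-1]); print(c,bot.get_calibration(c))
    for t in ['handpiece','rest','cradle','pedal_base','pedal_pad']:
        print(c,t,[(round(d['score'],2),np.round(d['extent'])) for d in bot.look_for(c,t)])
print(bot.get_calibration('wrist')); print(bot.get_obs())
E
```

```text
scene {'vfov': 50.49964760803092, 'cx': 312.55842178829715, 'cy': 242.53449040039047, 'origin': array([ 1.36023979, -0.29906161,  1.09103744]), 'rotation': array([0.29961325, 0.19070755, 0.49512323, 0.79291584])}
scene handpiece [(0.72, array([268., 259.,  20.,  43.]))]
scene rest [(0.72, array([269., 271.,  30.,  46.])), (0.35, array([183., 301.,  36.,  59.]))]
scene cradle [(0.67, array([181., 301.,  34.,  59.]))]
scene pedal_base [(0.83, array([376., 235.,  51.,  60.])), (0.56, array([337., 182.,  51.,  53.]))]
scene pedal_pad [(0.91, array([342., 176.,  38.,  38.])), (0.73, array([376., 227.,  41.,  44.])), (0.51, array([268., 259.,  16.,  44.]))]
top {'vfov': 55.33688716292908, 'cx': 315.02441198466187, 'cy': 234.41925337945034, 'origin': array([0.40507902, 0.07659427, 1.08194691]), 'rotation': array([-0.04703425,  0.04042265,  0.70800156, -0.70348247])}
top handpiece [(0.81, array([365., 247.,  19.,  61.])), (0.46, array([289., 226.,  15.,  77.])), (0.42, array([230., 228.,  49.,  62.]))]
top rest [(0.57, array([366., 245.,  36.,  68.]))]
top cradle [(0.58, array([471., 238.,  
[... 714 characters left out ...]
+00]])}
{'clock': 0.6, 'joint_pos': array([1.22099250e+00, 2.40555306e-01, 4.98978440e-03, 1.33518757e+00,
       1.93228353e-05, 1.57078795e+00]), 'joint_vel': array([-0.00050318, -0.00148   ,  0.00037752, -0.00053978,  0.00095298,
        0.0008372 ]), 'tau': array([ 6.40956932e-04, -3.71973753e+01,  2.52570695e+01,  1.42386292e-03,
        2.58388775e-05,  2.89594908e-07]), 'eef_pos': array([0.17135126, 0.46972141, 0.2423249 ]), 'tool_rot': array([ 1.74007422e-01,  9.84744341e-01,  2.29692503e-05, -5.75216970e-06]), 'ft_force': array([ 0.60510495, -0.03345808,  0.01855354]), 'ft_torque': array([-0.00207353, -0.00017952, -0.00757858]), 'grasp_force': 0.0, 'grip_width': 0.08556136650867069}
```

```bash
python3 -c "
import cv2
for n,(x,y,w,h) in {'top':(170,150,360,270),'scene':(100,130,360,270)}.items():
    a=cv2.imread(f'pics/{n}0.png')[y:y+h,x:x+w]; cv2.imwrite(f'pics/{n}0c.png',cv2.resize(a,(800,600),interpolation=cv2.INTER_CUBIC))"
```

```text
(no output)
```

View pics/top0c.png

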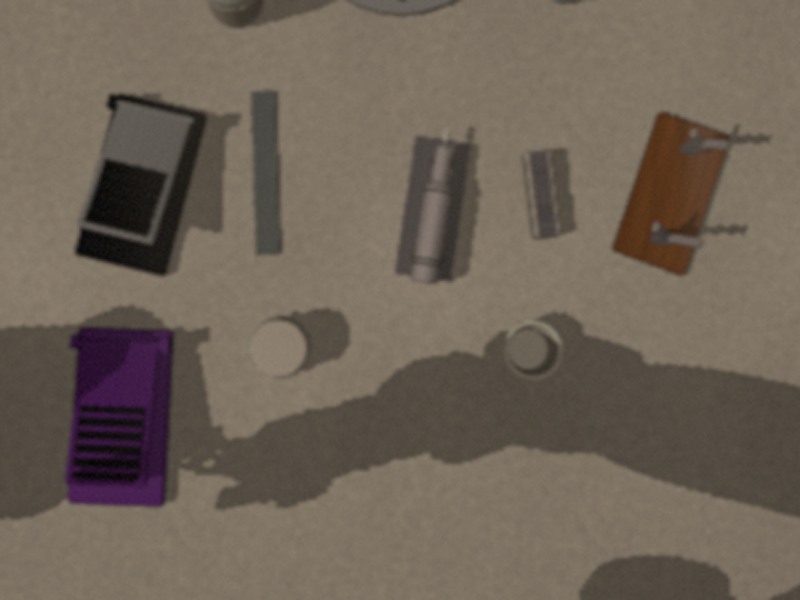

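View pics/scene0c.png

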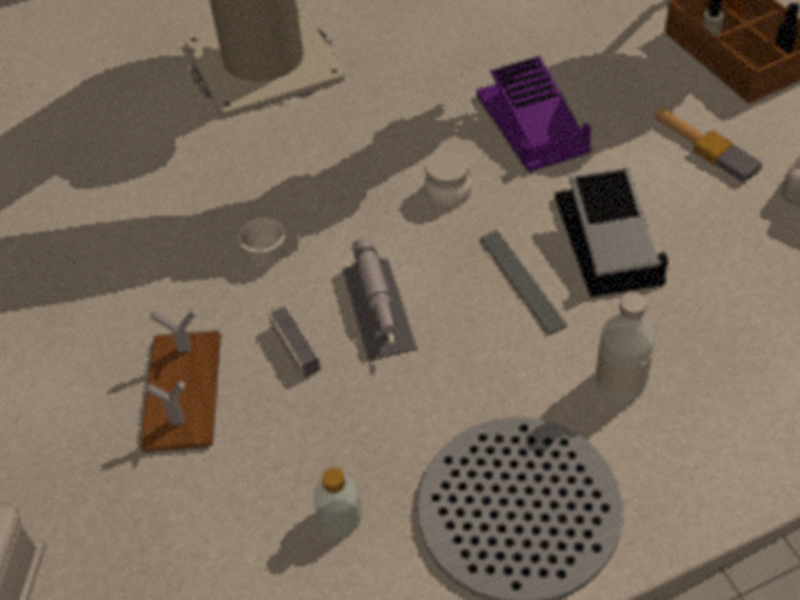

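The top view shows the handpiece at crop (433,210) with its nose up (+x), the cradle at (672,193), the black pedal at (140,185) with its free end towards the robot, and the purple decoy at (120,415). In the scene view the nearer fork (+x) looks narrower.

```bash
cat > h.py <<'E'
from workcell import bot
import numpy as np, cv2
from scipy.spatial.transform import Rotation as R
def cam(c,obs=None):
    k=bot.get_calibration(c); f=240/np.tan(np.radians(k['vfov']/2))
    if c=='wrist':
        T=R.from_quat(obs['tool_rot']).as_matrix(); M=k['mount']
        return f,k['cx'],k['cy'],obs['eef_pos']+T@M[:3,3],T@M[:3,:3]
    return f,k['cx'],k['cy'],np.array(k['origin']),R.from_quat(k['rotation']).as_matrix()
def toplane(C,uv,z):
    f,cx,cy,o,Q=C; uv=np.atleast_2d(uv).astype(float)
    d=np.c_[(uv[:,0]-cx)/f,-(uv[:,1]-cy)/f,-np.ones(len(uv))]@Q.T
    return o+d*((z-o[2])/d[:,2])[:,None]
def proj(C,P):
    f,cx,cy,o,Q=C; p=(np.atleast_2d(P)-o)@Q
    return np.c_[cx-f*p[:,0]/p[:,2],cy+f*p[:,1]/p[:,2]]
E
python3 - <<'E'
from h import *
C=cam('top'); g=lambda a:np.array(a)*.45+[170,150]
def rep(n,a,z): 
    p=toplane(C,g(a),z); print(n,np.round(p[:,:2],4).tolist(),np.round(p.mean(0)[:2],4))
rep('rest',[(418,137),(475,143),(453,280),(397,273)],.004)
rep('hp',[(425,280),(441,148)],.032)
rep('cr',[(662,112),(731,133),(686,274),(613,248)],.012)
rep('ped',[(115,94),(206,113),(165,275),(77,253)],.014)
rep('forks',[(705,140),(680,237)],.07)
E
```

```text
rest [[0.5932, -0.0168], [0.5862, -0.0777], [0.44, -0.051], [0.4478, 0.0079]] [ 0.5168 -0.0344]
hp [[0.4393, -0.019], [0.5765, -0.0381]] [ 0.5079 -0.0285]
cr [[0.6169, -0.2765], [0.5936, -0.3486], [0.4445, -0.2934], [0.4722, -0.2185]] [ 0.5318 -0.2842]
ped [[0.6407, 0.3079], [0.6192, 0.21], [0.4468, 0.2516], [0.4704, 0.3447]] [0.5443 0.2786]
forks [[0.5765, -0.2991], [0.4791, -0.2693]] [ 0.5278 -0.2842]
```

Call:
drive_tool(
  rows=[
    {"dx": -2.5,"dy": -1.8,"dz": 0.2,"wz": -0.5,"hand": 60},
    {"dx": -9.85,"dy": -7.05,"dz": 0.8,"wz": -2,"hand": 60},
    {"dx": -9.85,"dy": -7.05,"dz": 0.8,"wz": -2,"hand": 60},
    {"dx": -9.85,"dy": -7.05,"dz": 0.8,"wz": -2,"hand": 60},
    {"dx": -9.85,"dy": -7.05,"dz": 0.8,"wz": -2,"hand": 60},
    {"dx": -9.85,"dy": -7.05,"dz": 0.8,"wz": -2,"hand": 60},
    {"dx": -9.85,"dy": -7.05,"dz": 0.8,"wz": -2,"hand": 60},
    {"dx": -9.85,"dy": -7.05,"dz": 0.8,"wz": -2,"hand": 60},
    {"dx": -9.85,"dy": -7.05,"dz": 0.8,"wz": -2,"hand": 60},
    {"dx": -9.85,"dy": -7.05,"dz": 0.8,"wz": -2,"hand": 60},
    {"dx": -9.85,"dy": -7.05,"dz": 0.8,"wz": -2,"hand": 60},
    {"dx": -9.85,"dy": -7.05,"dz": 0.8,"wz": -2,"hand": 60},
    {"dx": -9.85,"dy": -7.05,"dz": 0.8,"wz": -2,"hand": 60},
    {"dx": -9.85,"dy": -7.05,"dz": 0.8,"wz": -2,"hand": 60},
    {"dx": -9.85,"dy": -7.05,"dz": 0.8,"wz": -2,"hand": 60},
    {"dx": -9.85,"dy": -7.05,"dz": 0.8,"wz": -2,"hand": 60},
    {"dx": -9.85,"dy": -7.05,"dz": 0.8,"wz": -2,"hand": 60},
  ],
)

```text
invalid input at $.rows[0]: expected keys dx, dy, dz, wx, wy, wz, hand
```

```bash
python3 - <<'E'
from h import *
o=bot.get_obs(); im=bot.camera('wrist'); cv2.imwrite('pics/w1.png',im[...,::-1])
np.savez('w1.npz',p=o['eef_pos'],q=o['tool_rot'])
print(o['clock'],o['eef_pos'],o['tool_rot'],o['grip_width'],bot.tip_extent)
C=cam('wrist',o)
for t,z in [('handpiece',.032),('rest',.002)]:
    for d in bot.outline_of('wrist',t)[:2]:
        v,u=np.nonzero(d['region']); P=toplane(C,np.c_[u,v],z)[:,:2]
        r=cv2.minAreaRect((P*1000).astype(np.float32)); m=P.mean(0); w,V=np.linalg.eigh(np.cov((P-m).T)); a=V[:,1]*np.sign(V[0,1])
        t_=(P-m)@a
        print(t,round(d['score'],2),'mean',m.round(4),'yaw',np.arctan2(a[1],a[0]).round(3),'ends',(m+t_.min()*a).round(4),(m+t_.max()*a).round(4),r)
E
```

```text
0.6 [0.17135126 0.46972141 0.2423249 ] [ 1.74007422e-01  9.84744341e-01  2.29692503e-05 -5.75216970e-06] 0.08556136650867069 0.011
```

View pics/w1.png

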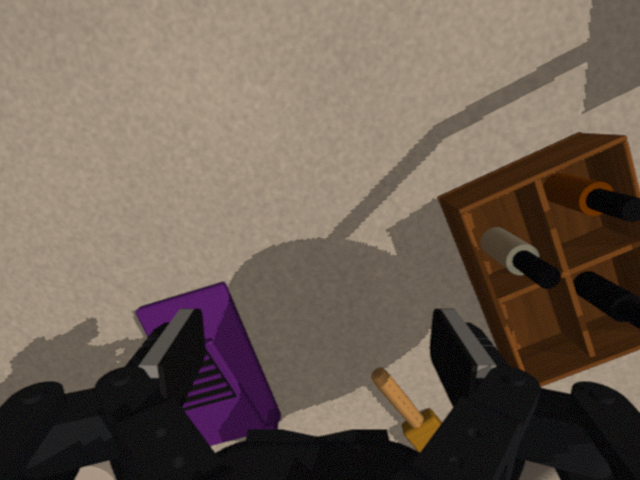

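The move was refused because every row needs all keys. The wrist picture only shows the decoy and the tray, so I'm resending the move.

Call:
drive_tool(
  rows=[
    {"dx": -2.5,"dy": -1.8,"dz": 0.2,"wx": 0,"wy": 0,"wz": -0.5,"hand": 60},
    {"dx": -9.85,"dy": -7.05,"dz": 0.8,"wx": 0,"wy": 0,"wz": -2,"hand": 60},
    {"dx": -9.85,"dy": -7.05,"dz": 0.8,"wx": 0,"wy": 0,"wz": -2,"hand": 60},
    {"dx": -9.85,"dy": -7.05,"dz": 0.8,"wx": 0,"wy": 0,"wz": -2,"hand": 60},
    {"dx": -9.85,"dy": -7.05,"dz": 0.8,"wx": 0,"wy": 0,"wz": -2,"hand": 60},
    {"dx": -9.85,"dy": -7.05,"dz": 0.8,"wx": 0,"wy": 0,"wz": -2,"hand": 60},
    {"dx": -9.85,"dy": -7.05,"dz": 0.8,"wx": 0,"wy": 0,"wz": -2,"hand": 60},
    {"dx": -9.85,"dy": -7.05,"dz": 0.8,"wx": 0,"wy": 0,"wz": -2,"hand": 60},
    {"dx": -9.85,"dy": -7.05,"dz": 0.8,"wx": 0,"wy": 0,"wz": -2,"hand": 60},
    {"dx": -9.85,"dy": -7.05,"dz": 0.8,"wx": 0,"wy": 0,"wz": -2,"hand": 60},
    {"dx": -9.85,"dy": -7.05,"dz": 0.8,"wx": 0,"wy": 0,"wz": -2,"hand": 60},
    {"dx": -9.85,"dy": -7.05,"dz": 0.8,"wx": 0,"wy": 0,"wz": -2,"hand": 60},
    {"dx": -9.85,"dy": -7.05,"dz": 0.8,"wx": 0,"wy": 0,"wz": -2,"hand": 60},
    {"dx": -9.85,"dy": -7.05,"dz": 0.8,"wx": 0,"wy": 0,"wz": -2,"hand": 60},
    {"dx": -9.85,"dy": -7.05,"dz": 0.8,"wx": 0,"wy": 0,"wz": -2,"hand": 60},
    {"dx": -9.85,"dy": -7.05,"dz": 0.8,"wx": 0,"wy": 0,"wz": -2,"hand": 60},
    {"dx": -9.85,"dy": -7.05,"dz": 0.8,"wx": 0,"wy": 0,"wz": -2,"hand": 60},
  ],
)

```text
clock: 2.45
eef_pos: [0.5127, -0.0289, 0.2027]
tool_rot: [0.086, 0.996, 0.0, 0.0]
ft_force: [-0.1, 0.2, 0.9]
grip_width: 0.0599
grasp_force: 0.0
```

```bash
cat > look.py <<'E'
from h import *
import sys
def look(n,things):
    o=bot.get_obs(); im=bot.camera('wrist'); cv2.imwrite(f'pics/{n}.png',im[...,::-1])
    np.savez(f'{n}.npz',eef_pos=o['eef_pos'],tool_rot=o['tool_rot'])
    C=cam('wrist',o)
    for t,z in things:
        for d in bot.outline_of('wrist',t)[:2]:
            v,u=np.nonzero(d['region']); P=toplane(C,np.c_[u,v],z)[:,:2]
            m=P.mean(0); w,V=np.linalg.eigh(np.cov((P-m).T)); a=V[:,1]*np.sign(V[0,1])
            s=(P-m)@a
            print(t,round(d['score'],2),'mean',m.round(4),'yaw',np.arctan2(a[1],a[0]).round(3),'ends',(m+s.min()*a).round(4),(m+s.max()*a).round(4),cv2.minAreaRect((P*1000).astype(np.float32)))
    return o,C
E
python3 -c "
from look import *
look('w2',[('handpiece',.032),('rest',.002)])"
```

```text
handpiece 0.93 mean [ 0.5021 -0.026 ] yaw -0.169 ends [ 0.4398 -0.0154] [ 0.5991 -0.0426] ((519.395263671875, -29.170085906982422), (28.22272491455078, 161.59214782714844), 80.30555725097656)
handpiece 0.28 mean [ 0.5117 -0.0277] yaw -0.165 ends [ 0.4438 -0.0164] [ 0.5796 -0.039 ] ((511.7024230957031, -27.699214935302734), (56.205970764160156, 137.35012817382812), 80.22832489013672)
rest 0.65 mean [ 0.5189 -0.0291] yaw -0.179 ends [ 0.4454 -0.0158] [ 0.5933 -0.0426] ((519.402099609375, -29.000625610351562), (60.50699996948242, 150.02069091796875), 80.08799743652344)
rest 0.32 mean [ 0.3626 -0.1353] yaw 0.953 ends [ 0.3431 -0.1628] [ 0.3835 -0.1059] ((362.6678771972656, -136.10072326660156), (66.00891876220703, 66.0108642578125), 12.957108497619629)
```

View pics/w2.png

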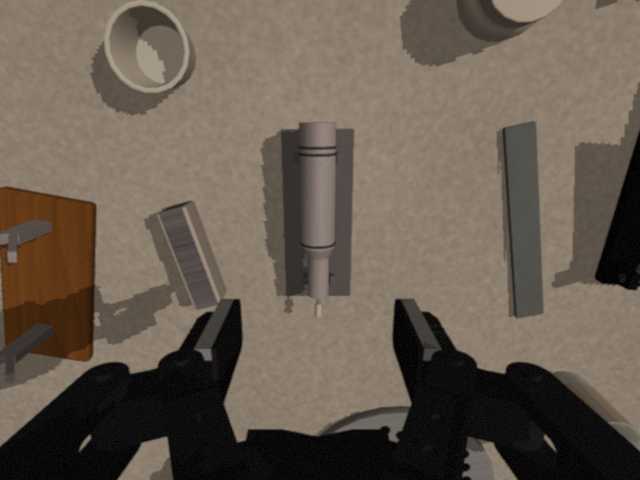

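The wrist view shows the handpiece centred, with its back end at (318,125) and bit at (318,310), between and aligned with the fingers. The buffer is clear at (190,255). I'll descend with the fingers open and then close gradually.

Call:
drive_tool(
  rows=[
    {"dx": -0.02,"dy": 0.02,"dz": 0.7,"wx": 0,"wy": 0,"wz": 0,"hand": 60},
    {"dx": -0.02,"dy": 0.02,"dz": 1.5,"wx": 0,"wy": 0,"wz": 0,"hand": 56},
    {"dx": -0.02,"dy": 0.02,"dz": 2.3,"wx": 0,"wy": 0,"wz": 0,"hand": 52},
    {"dx": -0.02,"dy": 0.02,"dz": 2.9,"wx": 0,"wy": 0,"wz": 0,"hand": 48},
    {"dx": -0.02,"dy": 0.02,"dz": 3.3,"wx": 0,"wy": 0,"wz": 0,"hand": 44},
    {"dx": -0.02,"dy": 0.02,"dz": 3.5,"wx": 0,"wy": 0,"wz": 0,"hand": 40},
    {"dx": -0.02,"dy": 0.02,"dz": 3.6,"wx": 0,"wy": 0,"wz": 0,"hand": 36},
    {"dx": -0.02,"dy": 0.02,"dz": 3.6,"wx": 0,"wy": 0,"wz": 0,"hand": 33},
    {"dx": -0.02,"dy": 0.02,"dz": 3.6,"wx": 0,"wy": 0,"wz": 0,"hand": 31},
    {"dx": -0.02,"dy": 0.02,"dz": 3.6,"wx": 0,"wy": 0,"wz": 0,"hand": 30},
    {"dx": -0.02,"dy": 0.02,"dz": 3.6,"wx": 0,"wy": 0,"wz": 0,"hand": 29},
    {"dx": -0.02,"dy": 0.02,"dz": 3.6,"wx": 0,"wy": 0,"wz": 0,"hand": 28.5},
  ],
)

```text
clock: 3.8
eef_pos: [0.5152, -0.0292, 0.0231]
tool_rot: [0.087, 0.996, 0.0, 0.001]
ft_force: [0.5, 0.3, 0.6]
grip_width: 0.0283
grasp_force: 0.6
```

Call:
drive_tool(
  rows=[
    {"dx": 0,"dy": 0,"dz": 0,"wx": 0,"wy": 0,"wz": 0,"hand": 28},
    {"dx": 0,"dy": 0,"dz": 0,"wx": 0,"wy": 0,"wz": 0,"hand": 28},
  ],
)

```text
clock: 4.0
eef_pos: [0.5151, -0.029, 0.0228]
tool_rot: [0.087, 0.996, 0.001, 0.001]
ft_force: [2.0, 2.5, 2.4]
grip_width: 0.0283
grasp_force: 1.3
```

Call:
drive_tool(
  rows=[
    {"dx": 0,"dy": 0,"dz": 0,"wx": 0,"wy": 0,"wz": 0,"hand": 27.5},
    {"dx": 0,"dy": 0,"dz": 0,"wx": 0,"wy": 0,"wz": 0,"hand": 27.5},
  ],
)

```text
clock: 4.2
eef_pos: [0.5151, -0.029, 0.0228]
tool_rot: [0.087, 0.996, 0.001, 0.001]
ft_force: [2.0, 4.0, 4.8]
grip_width: 0.0276
grasp_force: 8.3
```

Call:
drive_tool(
  rows=[
    {"dx": 0,"dy": 0.01,"dz": 0,"wx": 0,"wy": 0,"wz": 0,"hand": 27.2},
    {"dx": 0,"dy": 0.015,"dz": 0,"wx": 0,"wy": 0,"wz": 0,"hand": 27.2},
  ],
)

```text
clock: 4.4
eef_pos: [0.5151, -0.0289, 0.0227]
tool_rot: [0.088, 0.996, -0.0, 0.001]
ft_force: [0.6, 1.0, 5.9]
grip_width: 0.0278
grasp_force: 14.2
```

Call:
drive_tool(
  rows=[
    {"dx": 0,"dy": 0,"dz": 0,"wx": 0,"wy": 0,"wz": 0,"hand": 27},
    {"dx": 0,"dy": 0,"dz": 0,"wx": 0,"wy": 0,"wz": 0,"hand": 27},
  ],
)

```text
clock: 4.6
eef_pos: [0.5151, -0.0289, 0.0228]
tool_rot: [0.088, 0.996, -0.0, 0.001]
ft_force: [1.5, 2.4, 5.3]
grip_width: 0.0274
grasp_force: 18.3
```

Call:
drive_tool(
  rows=[
    {"dx": 0,"dy": 0,"dz": 0,"wx": 0,"wy": 0,"wz": 0,"hand": 26.7},
    {"dx": 0,"dy": 0,"dz": 0,"wx": 0,"wy": 0,"wz": 0,"hand": 26.7},
  ],
)

```text
clock: 4.8
eef_pos: [0.5151, -0.0289, 0.0228]
tool_rot: [0.088, 0.996, -0.0, 0.001]
ft_force: [1.3, 2.4, 6.4]
grip_width: 0.0272
grasp_force: 24.6
```

Call:
drive_tool(
  rows=[
    {"dx": 0,"dy": 0,"dz": -0.05,"wx": 0,"wy": 0,"wz": 0,"hand": 26.7},
    {"dx": 0,"dy": 0,"dz": -0.15,"wx": 0,"wy": 0,"wz": 0,"hand": 26.7},
    {"dx": 0,"dy": 0,"dz": -0.3,"wx": 0,"wy": 0,"wz": 0,"hand": 26.7},
    {"dx": 0,"dy": 0,"dz": -0.6,"wx": 0,"wy": 0,"wz": 0,"hand": 26.7},
    {"dx": 0,"dy": 0,"dz": -1.0,"wx": 0,"wy": 0,"wz": 0,"hand": 26.7},
  ],
)

```text
clock: 5.3
eef_pos: [0.513, -0.0289, 0.0719]
tool_rot: [0.088, 0.996, -0.0, -0.002]
ft_force: [-0.3, 0.7, -1.9]
grip_width: 0.0271
grasp_force: 24.4
```

Call:
drive_tool(
  rows=[
    {"dx": 0,"dy": -0.1,"dz": -0.4,"wx": 0,"wy": 0,"wz": 0.2,"hand": 26.7},
    {"dx": -0.1,"dy": -0.5,"dz": -1.0,"wx": 0,"wy": 0,"wz": 0.6,"hand": 26.7},
    {"dx": -0.2,"dy": -1.2,"dz": -1.6,"wx": 0,"wy": 0,"wz": 1.2,"hand": 26.7},
    {"dx": -0.3,"dy": -1.9,"dz": -2.1,"wx": 0,"wy": 0,"wz": 1.7,"hand": 26.7},
    {"dx": -0.3,"dy": -2.5,"dz": -2.4,"wx": 0,"wy": 0,"wz": 2.0,"hand": 26.7},
    {"dx": -0.3,"dy": -2.9,"dz": -2.6,"wx": 0,"wy": 0,"wz": 2.2,"hand": 26.7},
    {"dx": -0.3,"dy": -3.0,"dz": -2.6,"wx": 0,"wy": 0,"wz": 2.2,"hand": 26.7},
    {"dx": -0.3,"dy": -3.0,"dz": -2.6,"wx": 0,"wy": 0,"wz": 2.2,"hand": 26.7},
    {"dx": -0.3,"dy": -3.0,"dz": -2.6,"wx": 0,"wy": 0,"wz": 2.2,"hand": 26.7},
  ],
)

```text
clock: 6.2
eef_pos: [0.5025, -0.1781, 0.2014]
tool_rot: [0.182, 0.983, 0.0, -0.001]
ft_force: [0.5, -0.1, -1.8]
grip_width: 0.0271
grasp_force: 24.5
```

```bash
python3 -c "
from look import *
o,C=look('w3',[('cradle',.012),('handpiece',.21)]); print(o['eef_pos'],o['tool_rot'],o['grasp_force'])"
```

```text
cradle 0.77 mean [ 0.5164 -0.2781] yaw -0.523 ends [ 0.4561 -0.2434] [ 0.6012 -0.327 ] ((529.1690063476562, -286.85223388671875), (97.09710693359375, 159.25369262695312), 69.87965393066406)
handpiece 0.86 mean [ 0.4776 -0.1685] yaw -0.363 ends [ 0.4311 -0.1508] [ 0.5426 -0.1932] ((486.8158264160156, -171.94830322265625), (28.83480453491211, 119.3198471069336), 69.26648712158203)
[ 0.50245165 -0.17814797  0.20139618] [ 1.82302185e-01  9.83241904e-01  3.42589534e-04 -1.07424342e-03] 24.48307693004608
```

View pics/w3.png

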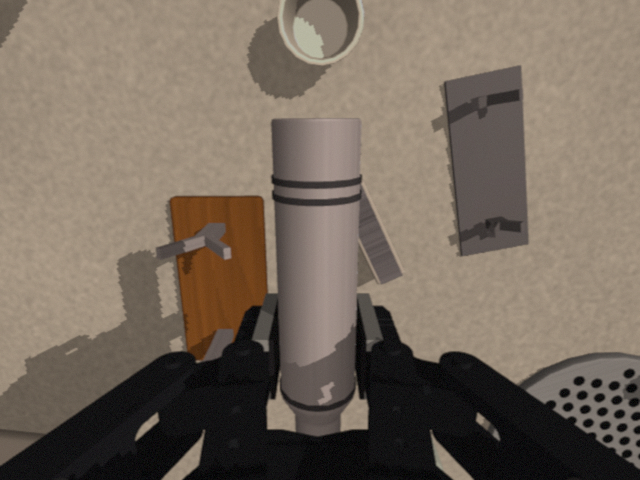

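The handpiece is still level in the grip. The cradle is partly hidden, with its back edge at (170–263,197), so I'll shift for a full view.

Call:
drive_tool(
  rows=[
    {"dx": -0.2,"dy": 0.3,"dz": -0.2,"wx": 0,"wy": 0,"wz": 0,"hand": 26.7},
    {"dx": -0.5,"dy": 0.8,"dz": -0.6,"wx": 0,"wy": 0,"wz": 0,"hand": 26.7},
    {"dx": -0.7,"dy": 1.2,"dz": -0.9,"wx": 0,"wy": 0,"wz": 0,"hand": 26.7},
    {"dx": -0.8,"dy": 1.3,"dz": -1,"wx": 0,"wy": 0,"wz": 0,"hand": 26.7},
    {"dx": -0.8,"dy": 1.3,"dz": -1,"wx": 0,"wy": 0,"wz": 0,"hand": 26.7},
    {"dx": -0.8,"dy": 1.3,"dz": -1,"wx": 0,"wy": 0,"wz": 0,"hand": 26.7},
  ],
)

```text
clock: 6.95
eef_pos: [0.5629, -0.1326, 0.2512]
tool_rot: [0.182, 0.983, -0.0, -0.001]
ft_force: [-1.0, 0.4, -1.8]
grip_width: 0.0273
grasp_force: 24.5
```

```bash
python3 - <<'E'
from look import *
o,C=look('w4',[('cradle',.012)]); print(o['eef_pos'],o['tool_rot'],o['grasp_force'])
a=cv2.imread('pics/w4.png')
d=max(bot.look_for('wrist','cradle'),key=lambda d:d['score'])['extent'];print(d)
x0,y0=int(max(0,d[0]-d[2]/2-12)),int(max(0,d[1]-d[3]/2-12)); w,h=int(d[2]+24),int(d[3]+24)
c=a[y0:y0+h,x0:x0+w]; s=min(800/c.shape[1],600/c.shape[0]); print(x0,y0,s)
cv2.imwrite('pics/w4c.png',cv2.resize(c,None,fx=s,fy=s,interpolation=cv2.INTER_CUBIC))
E
```

```text
cradle 0.6 mean [ 0.6301 -0.1584] yaw -0.361 ends [ 0.4889 -0.1051] [ 0.8253 -0.232 ] ((657.0693359375, -168.43101501464844), (87.75283813476562, 359.6285400390625), 69.5352783203125)
cradle 0.59 mean [ 0.5283 -0.2797] yaw -0.382 ends [ 0.4573 -0.2512] [ 0.615  -0.3146] ((532.49169921875, -292.462890625), (108.51445770263672, 168.04595947265625), 69.86878967285156)
[ 0.56293103 -0.13255606  0.25119027] [ 1.82347927e-01  9.83233341e-01 -1.87065713e-04 -1.18111666e-03] 24.507902562618256
[154.4, 225.4, 117.8, 164.5]
83 131 3.1914893617021276
```

View pics/w4c.png

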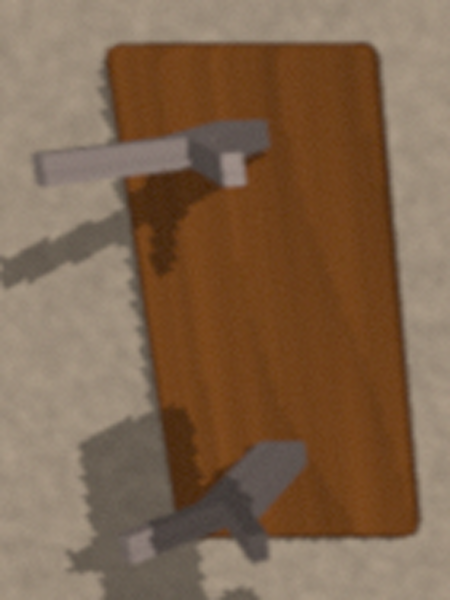

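The cradle shows clearly: base corners at crop (107,44), (378,44), (419,536), (178,536), wide fork at the top (back) and narrow fork at the bottom, which is nose-side. I'll compute its pose and check the reprojection.

```bash
python3 - <<'E'
from h import *
from scipy.optimize import least_squares
D=np.load('w4.npz'); o={k:D[k] for k in D}; C=cam('wrist',o)
g=lambda a:np.array(a,float)/3.19149+[83,131]
B=toplane(C,g([(107,44),(378,44),(419,536),(178,536)]),.012)[:,:2]
W=toplane(C,g([(36,168),(45,168),(222,170),(245,170)]),.082)[:,:2]
N=toplane(C,g([(126,549),(152,549),(247,549),(268,549)]),.082)[:,:2]
print('base',B.round(4).tolist(),np.linalg.norm(np.roll(B,-1,0)-B,axis=1).round(4))
m=B.mean(0); ax=(B[2]+B[3]-B[0]-B[1]); print('c',m,'yaw',np.arctan2(ax[1],ax[0]))
th=np.arctan2(ax[1],ax[0]); Rm=np.array([[np.cos(th),np.sin(th)],[-np.sin(th),np.cos(th)]])
print('W local',((W-m)@Rm.T*1000).round(1).tolist()); print('N local',((N-m)@Rm.T*1000).round(1).tolist())
# draw model
a=cv2.imread('pics/w4c.png')
def P(l): 
    l=np.array(l,float); w=np.c_[l[:,:2]@Rm+m,l[:,2]]; return ((proj(C,w)-[83,131])*3.19149).round().astype(int)
for h,x in [(22,-.054),(16,.048)]:
    for s in (-.004,.004):
        for q in [[(x+s,-h/1000,.082),(x+s,0,.082-h/1000/np.tan(np.radians(35))),(x+s,h/1000,.082)]]:
            cv2.polylines(a,[P(q)],False,(0,255,0),1)
cv2.polylines(a,[P([(-.08,-.04,.012),(.08,-.04,.012),(.08,.04,.012),(-.08,.04,.012)])],True,(255,255,0),1)
cv2.imwrite('pics/w4d.png',a)
E
```

```text
base [[0.4455, -0.2876], [0.4739, -0.2137], [0.6209, -0.2705], [0.5925, -0.3447]] [0.0791 0.1577 0.0794 0.1577]
c [ 0.53318912 -0.27913244] yaw -0.36943726768083857
W local [[-53.4, -26.0], [-53.4, -23.8], [-53.1, 19.3], [-53.1, 24.9]]
N local [[48.9, -18.9], [48.9, -11.9], [48.8, 13.6], [48.8, 19.2]]
```

View pics/w4d.png

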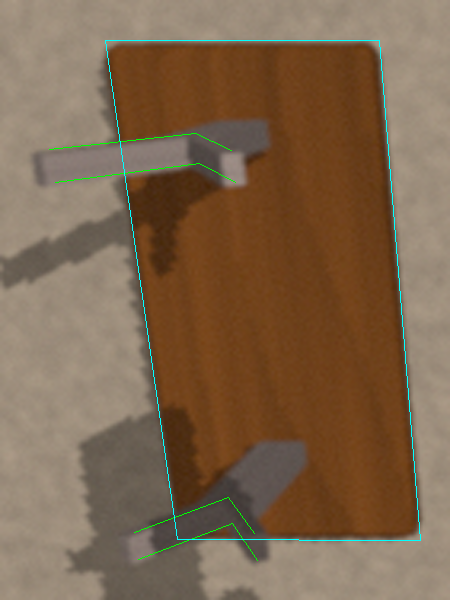

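The model overlay fits to about 1 mm. I'll move over the cradle.

Call:
drive_tool(
  rows=[
    {"dx": -0.1,"dy": -0.3,"dz": 0.1,"wx": 0,"wy": 0,"wz": 0.05,"hand": 26.7},
    {"dx": -0.2,"dy": -0.9,"dz": 0.4,"wx": 0,"wy": 0,"wz": 0.05,"hand": 26.7},
    {"dx": -0.35,"dy": -1.6,"dz": 0.8,"wx": 0,"wy": 0,"wz": 0.05,"hand": 26.7},
    {"dx": -0.45,"dy": -2.3,"dz": 1.2,"wx": 0,"wy": 0,"wz": 0.05,"hand": 26.7},
    {"dx": -0.5,"dy": -2.8,"dz": 1.7,"wx": 0,"wy": 0,"wz": 0.05,"hand": 26.7},
    {"dx": -0.52,"dy": -2.95,"dz": 2.1,"wx": 0,"wy": 0,"wz": 0.05,"hand": 26.7},
    {"dx": -0.52,"dy": -2.95,"dz": 2.4,"wx": 0,"wy": 0,"wz": 0.05,"hand": 26.7},
    {"dx": -0.52,"dy": -2.95,"dz": 2.4,"wx": 0,"wy": 0,"wz": 0.05,"hand": 26.7},
    {"dx": -0.52,"dy": -2.95,"dz": 2.4,"wx": 0,"wy": 0,"wz": 0.05,"hand": 26.7},
  ],
)

```text
clock: 8.0
eef_pos: [0.5343, -0.2805, 0.132]
tool_rot: [0.185, 0.983, 0.0, -0.001]
ft_force: [0.0, -0.1, -1.3]
grip_width: 0.0275
grasp_force: 24.5
```

```bash
python3 - <<'E'
from h import *
o=bot.get_obs(); print(o['eef_pos'],o['tool_rot'],R.from_quat(o['tool_rot']).as_matrix().round(4).tolist(),o['ft_force'])
S=cam('scene')
ims=[]
for n,s in [('top',1),('scene',1)]:
    im=bot.camera(n)[...,::-1]; C=cam(n); u=proj(C,[[.5332,-.2791,.08]])[0].astype(int)
    c=np.ascontiguousarray(im[max(0,u[1]-50):u[1]+50,u[0]-50:u[0]+50]); ims.append(cv2.resize(c,(400,400),interpolation=cv2.INTER_CUBIC))
    # model check: draw fork tips
    th=-.369; Rm=np.array([[np.cos(th),np.sin(th)],[-np.sin(th),np.cos(th)]])
    for x,y in [(-.054,-.022),(-.054,.022),(.048,-.016),(.048,.016)]:
        p=proj(C,[np.r_[np.array([x,y])@Rm+[.5332,-.2791],.082]])[0]-[u[0]-50,max(0,u[1]-50)]
        cv2.circle(ims[-1],tuple((p*4).astype(int)),2,(0,255,0),-1)
cv2.imwrite('pics/p5.png',np.hstack(ims))
E
```

```text
[ 0.53434847 -0.28045096  0.13203544] [ 1.85328343e-01  9.82676510e-01  4.83173648e-05 -5.28859160e-04] [[-0.9313, 0.3642, -0.001], [0.3642, 0.9313, 0.0003], [0.0011, -0.0001, -1.0]] [ 0.01920617 -0.07576143 -1.25402202]
```

View pics/p5.png

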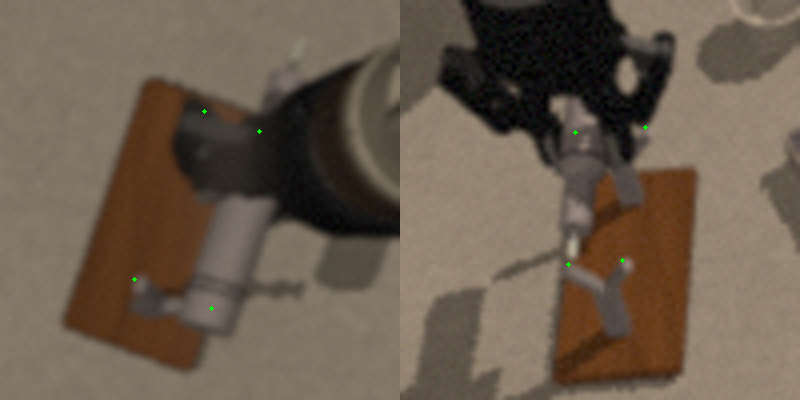

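The top and scene crops show the handpiece over the cradle, bit forward, with the predicted fork tips on the real ones to within about 2 mm. I'll lower it gently.

Call:
drive_tool(
  rows=[
    {"dx": 0,"dy": 0,"dz": 0.2,"wx": 0,"wy": 0,"wz": 0,"hand": 26.7},
    {"dx": 0,"dy": 0,"dz": 0.5,"wx": 0,"wy": 0,"wz": 0,"hand": 26.7},
    {"dx": 0,"dy": 0,"dz": 0.8,"wx": 0,"wy": 0,"wz": 0,"hand": 26.7},
    {"dx": 0,"dy": 0,"dz": 0.95,"wx": 0,"wy": 0,"wz": 0,"hand": 26.7},
    {"dx": 0,"dy": 0,"dz": 1.02,"wx": 0,"wy": 0,"wz": 0,"hand": 26.7},
    {"dx": 0,"dy": 0,"dz": 1.06,"wx": 0,"wy": 0,"wz": 0,"hand": 26.7},
    {"dx": 0,"dy": 0,"dz": 1.1,"wx": 0,"wy": 0,"wz": 0,"hand": 26.7},
  ],
)

```text
clock: 8.8
eef_pos: [0.5357, -0.2799, 0.0779]
tool_rot: [0.185, 0.983, -0.0, 0.001]
ft_force: [0.2, 0.4, -1.3]
grip_width: 0.0271
grasp_force: 24.5
```

Call:
drive_tool(
  rows=[
    {"dx": 0,"dy": 0,"dz": 0.02,"wx": 0,"wy": 0,"wz": 0,"hand": 26.7},
    {"dx": 0,"dy": 0,"dz": 0.05,"wx": 0,"wy": 0,"wz": 0,"hand": 26.7},
    {"dx": 0,"dy": 0,"dz": 0.08,"wx": 0,"wy": 0,"wz": 0,"hand": 26.7},
    {"dx": 0,"dy": 0,"dz": 0.1,"wx": 0,"wy": 0,"wz": 0,"hand": 26.7},
  ],
)

```text
clock: 9.2
eef_pos: [0.5351, -0.2797, 0.0723]
tool_rot: [0.185, 0.983, -0.0, 0.0]
ft_force: [-0.4, -0.4, -1.7]
grip_width: 0.0275
grasp_force: 24.5
```

Call:
drive_tool(
  rows=[
    {"dx": 0,"dy": 0,"dz": 0.015,"wx": 0,"wy": 0,"wz": 0,"hand": 26.7},
    {"dx": 0,"dy": 0,"dz": 0.03,"wx": 0,"wy": 0,"wz": 0,"hand": 26.7},
    {"dx": 0,"dy": 0,"dz": 0.045,"wx": 0,"wy": 0,"wz": 0,"hand": 26.7},
    {"dx": 0,"dy": 0,"dz": 0.06,"wx": 0,"wy": 0,"wz": 0,"hand": 26.7},
    {"dx": 0,"dy": 0,"dz": 0.07,"wx": 0,"wy": 0,"wz": 0,"hand": 26.7},
    {"dx": 0,"dy": 0,"dz": 0.08,"wx": 0,"wy": 0,"wz": 0,"hand": 26.7},
  ],
)

```text
clock: 9.8
eef_pos: [0.5352, -0.2803, 0.069]
tool_rot: [0.185, 0.983, -0.001, 0.0]
ft_force: [-2.4, -1.9, 3.9]
grip_width: 0.0275
grasp_force: 25.0
```

Call:
drive_tool(
  rows=[
    {"dx": 0,"dy": 0,"dz": 0.01,"wx": 0,"wy": 0,"wz": 0,"hand": 26.7},
    {"dx": 0,"dy": 0,"dz": 0.02,"wx": 0,"wy": 0,"wz": 0,"hand": 26.7},
  ],
)

```text
clock: 10.0
eef_pos: [0.5352, -0.2807, 0.0684]
tool_rot: [0.185, 0.983, -0.001, 0.001]
ft_force: [-3.9, -2.4, 6.9]
grip_width: 0.027
grasp_force: 25.2
```

Contact on one side, so I'll shift about 1 mm toward tool −y.

Call:
drive_tool(
  rows=[
    {"dx": 0,"dy": -0.02,"dz": 0,"wx": 0,"wy": 0,"wz": 0,"hand": 26.7},
    {"dx": 0.01,"dy": -0.03,"dz": 0,"wx": 0,"wy": 0,"wz": 0,"hand": 26.7},
  ],
)

```text
clock: 10.2
eef_pos: [0.5348, -0.2812, 0.0676]
tool_rot: [0.185, 0.983, -0.0, 0.001]
ft_force: [0.9, -1.7, 0.4]
grip_width: 0.0272
grasp_force: 24.7
```

Call:
drive_tool(
  rows=[
    {"dx": 0,"dy": -0.01,"dz": 0.01,"wx": 0,"wy": 0,"wz": 0,"hand": 26.7},
    {"dx": 0,"dy": -0.01,"dz": 0.02,"wx": 0,"wy": 0,"wz": 0,"hand": 26.7},
  ],
)

```text
clock: 10.4
eef_pos: [0.5342, -0.2817, 0.0665]
tool_rot: [0.185, 0.983, -0.0, 0.0]
ft_force: [-0.3, -2.7, 4.9]
grip_width: 0.0275
grasp_force: 25.0
```

Call:
drive_tool(
  rows=[
    {"dx": 0,"dy": -0.02,"dz": 0,"wx": 0,"wy": 0,"wz": 0,"hand": 26.7},
    {"dx": 0,"dy": -0.02,"dz": 0.01,"wx": 0,"wy": 0,"wz": 0,"hand": 26.7},
  ],
)

```text
clock: 10.6
eef_pos: [0.5336, -0.282, 0.0659]
tool_rot: [0.185, 0.983, 0.0, -0.0]
ft_force: [-0.3, -0.2, 4.9]
grip_width: 0.0274
grasp_force: 25.1
```

Call:
drive_tool(
  rows=[
    {"dx": 0,"dy": -0.01,"dz": 0.01,"wx": 0,"wy": 0,"wz": 0,"hand": 26.7},
    {"dx": 0,"dy": -0.01,"dz": 0.02,"wx": 0,"wy": 0,"wz": 0,"hand": 26.7},
  ],
)

```text
clock: 10.8
eef_pos: [0.5336, -0.2821, 0.0658]
tool_rot: [0.184, 0.983, 0.001, 0.0]
ft_force: [-3.3, 1.3, 10.3]
grip_width: 0.0277
grasp_force: 25.5
```

Call:
drive_tool(
  rows=[
    {"dx": 0,"dy": 0,"dz": -0.02,"wx": 0,"wy": 0,"wz": 0,"hand": 26.7},
    {"dx": 0,"dy": 0,"dz": -0.02,"wx": 0,"wy": 0,"wz": 0,"hand": 27.2},
    {"dx": 0,"dy": 0,"dz": -0.02,"wx": 0,"wy": 0,"wz": 0,"hand": 27.8},
    {"dx": 0,"dy": 0,"dz": -0.02,"wx": 0,"wy": 0,"wz": 0,"hand": 28.5},
    {"dx": 0,"dy": 0,"dz": -0.02,"wx": 0,"wy": 0,"wz": 0,"hand": 30},
    {"dx": 0,"dy": 0,"dz": -0.02,"wx": 0,"wy": 0,"wz": 0,"hand": 34},
    {"dx": 0,"dy": 0,"dz": -0.02,"wx": 0,"wy": 0,"wz": 0,"hand": 40},
    {"dx": 0,"dy": 0,"dz": -0.02,"wx": 0,"wy": 0,"wz": 0,"hand": 46},
    {"dx": 0,"dy": 0,"dz": -0.02,"wx": 0,"wy": 0,"wz": 0,"hand": 50},
    {"dx": 0,"dy": 0,"dz": -0.02,"wx": 0,"wy": 0,"wz": 0,"hand": 50},
  ],
)

```text
clock: 11.8
eef_pos: [0.5333, -0.2828, 0.0658]
tool_rot: [0.185, 0.983, -0.0, -0.0]
ft_force: [-0.7, -0.4, 0.0]
grip_width: 0.0495
grasp_force: 0.0
```

Call:
drive_tool(
  rows=[
    {"dx": 0,"dy": 0,"dz": -0.2,"wx": 0,"wy": 0,"wz": 0,"hand": 50},
    {"dx": 0,"dy": 0,"dz": -0.6,"wx": 0,"wy": 0,"wz": 0,"hand": 50},
    {"dx": 0,"dy": 0,"dz": -1.2,"wx": 0,"wy": 0,"wz": 0,"hand": 50},
    {"dx": 0,"dy": 0,"dz": -1.9,"wx": 0,"wy": 0,"wz": 0,"hand": 50},
    {"dx": 0,"dy": 0,"dz": -2.5,"wx": 0,"wy": 0,"wz": 0,"hand": 50},
    {"dx": 0,"dy": 0,"dz": -2.7,"wx": 0,"wy": 0,"wz": 0,"hand": 50},
    {"dx": 0,"dy": 0,"dz": -2.7,"wx": 0,"wy": 0,"wz": 0,"hand": 50},
  ],
)

```text
clock: 12.5
eef_pos: [0.5345, -0.2834, 0.2033]
tool_rot: [0.185, 0.983, -0.001, 0.002]
ft_force: [0.3, -0.2, -0.1]
grip_width: 0.05
grasp_force: 0.0
```

```bash
python3 - <<'E'
from look import *
o,C=look('w6',[('handpiece',.075)]); print(o['clock'],o['eef_pos'],o['tool_rot'])
E
```

```text
handpiece 0.93 mean [ 0.5203 -0.2765] yaw -0.361 ends [ 0.4619 -0.2545] [ 0.6128 -0.3115] ((537.3021850585938, -283.1114501953125), (28.398080825805664, 161.2532501220703), 69.6788558959961)
12.5 [ 0.53446928 -0.28335053  0.20334458] [ 1.84747923e-01  9.82782889e-01 -7.42759556e-04  2.33389540e-03]
```

View pics/w6.png

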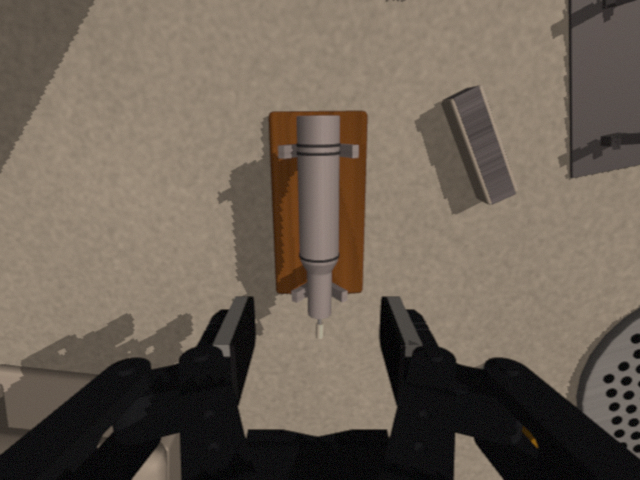

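The handpiece lies level in both forks with its nose in the narrow one and the fingers clear; it measures 161 mm at z = 75 mm, centred at (318,200). Next is the pedal.

Call:
drive_tool(
  rows=[
    {"dx": 0.2,"dy": 0.5,"dz": -0.4,"wx": 0,"wy": 0,"wz": 0,"hand": 50},
    {"dx": 4.5,"dy": 10.5,"dz": -0.4,"wx": 0,"wy": 0,"wz": -1.7,"hand": 0},
    {"dx": 4.5,"dy": 10.5,"dz": -0.4,"wx": 0,"wy": 0,"wz": -1.7,"hand": 0},
    {"dx": 4.5,"dy": 10.5,"dz": -0.4,"wx": 0,"wy": 0,"wz": -1.7,"hand": 0},
    {"dx": 4.5,"dy": 10.5,"dz": -0.4,"wx": 0,"wy": 0,"wz": -1.7,"hand": 0},
    {"dx": 4.5,"dy": 10.5,"dz": -0.4,"wx": 0,"wy": 0,"wz": -1.7,"hand": 0},
    {"dx": 4.5,"dy": 10.5,"dz": -0.4,"wx": 0,"wy": 0,"wz": -1.7,"hand": 0},
    {"dx": 4.5,"dy": 10.5,"dz": -0.4,"wx": 0,"wy": 0,"wz": -1.7,"hand": 0},
    {"dx": 4.5,"dy": 10.5,"dz": -0.4,"wx": 0,"wy": 0,"wz": -1.7,"hand": 0},
    {"dx": 4.5,"dy": 10.5,"dz": -0.4,"wx": 0,"wy": 0,"wz": -1.7,"hand": 0},
    {"dx": 4.5,"dy": 10.5,"dz": -0.4,"wx": 0,"wy": 0,"wz": -1.7,"hand": 0},
    {"dx": 4.5,"dy": 10.5,"dz": -0.4,"wx": 0,"wy": 0,"wz": -1.7,"hand": 0},
    {"dx": 4.5,"dy": 10.5,"dz": -0.4,"wx": 0,"wy": 0,"wz": -1.7,"hand": 0},
    {"dx": 4.5,"dy": 10.5,"dz": -0.4,"wx": 0,"wy": 0,"wz": -1.7,"hand": 0},
    {"dx": 4.5,"dy": 10.5,"dz": -0.4,"wx": 0,"wy": 0,"wz": -1.7,"hand": 0},
    {"dx": 4.5,"dy": 10.5,"dz": -0.4,"wx": 0,"wy": 0,"wz": -1.7,"hand": 0},
  ],
)

```text
clock: 14.2
eef_pos: [0.5144, 0.2864, 0.2202]
tool_rot: [0.112, 0.994, -0.001, -0.001]
ft_force: [0.1, -0.8, 0.3]
grip_width: -0.0001
grasp_force: 0.0
```

```bash
python3 - <<'E'
from look import *
o,C=look('w7',[('pedal_pad',.06),('pedal_base',.014)]); print(o['clock'],o['eef_pos'],o['tool_rot'])
E
```

```text
pedal_pad 0.74 mean [0.3709 0.2927] yaw 1.425 ends [0.3658 0.2582] [0.3769 0.3336] ((374.45623779296875, 294.785400390625), (77.10037994384766, 27.014957427978516), 77.07139587402344)
pedal_pad 0.63 mean [0.5176 0.0338] yaw -0.336 ends [0.4478 0.0582] [0.571  0.0151] ((514.096435546875, 43.47606658935547), (44.40187072753906, 132.75747680664062), 63.52456283569336)
pedal_base 0.86 mean [0.371  0.2927] yaw 1.426 ends [0.3635 0.2415] [0.3793 0.3493] ((375.60888671875, 294.6270446777344), (108.61498260498047, 53.20984649658203), 77.07145690917969)
pedal_base 0.76 mean [0.5315 0.286 ] yaw -0.23 ends [0.458  0.3032] [0.6431 0.2598] ((550.2439575195312, 280.645263671875), (109.46685791015625, 189.68771362304688), 76.4581527709961)
14.2 [0.51435809 0.28642901 0.22023474] [ 1.12469891e-01  9.93654847e-01 -5.30215003e-04 -5.36623155e-04]
```

View pics/w7.png

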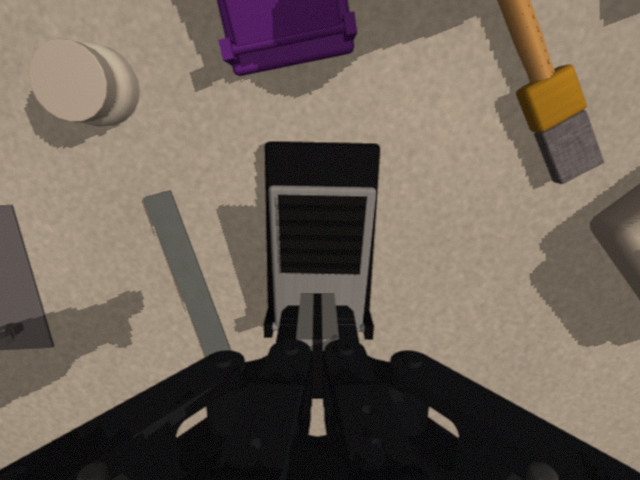

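The closed fingers are above the black pedal, and the pad spans (278–366, 195–274) with its centre near (321,234).

```bash
python3 - <<'E'
from h import *
D=np.load('w7.npz'); o={k:D[k] for k in D}; C=cam('wrist',o)
Q=R.from_quat(o['tool_rot']).as_matrix()
for z in (.058,.066):
    p=toplane(C,[(321,234)],z)[0]; print(z,p,((p-o['eef_pos'])@Q/.05).round(3))
print(toplane(C,[(265,143),(380,145)],.014))
E
```

```text
0.058 [0.52514092 0.28720598 0.058     ] [-0.21   0.067  3.244]
0.066 [0.52283952 0.28765286 0.066     ] [-0.163  0.065  3.084]
[[0.44881008 0.25620999 0.014     ]
 [0.47222021 0.35091979 0.014     ]]
```

Call:
drive_tool(
  rows=[
    {"dx": -0.1,"dy": 0.06,"dz": 0.6,"wx": 0,"wy": 0,"wz": 0,"hand": 0},
    {"dx": -0.12,"dy": 0.06,"dz": 1.4,"wx": 0,"wy": 0,"wz": 0,"hand": 0},
    {"dx": -0.12,"dy": 0.06,"dz": 2.1,"wx": 0,"wy": 0,"wz": 0,"hand": 0},
    {"dx": -0.12,"dy": 0.06,"dz": 2.5,"wx": 0,"wy": 0,"wz": 0,"hand": 0},
    {"dx": -0.12,"dy": 0.06,"dz": 2.7,"wx": 0,"wy": 0,"wz": 0,"hand": 0},
    {"dx": -0.12,"dy": 0.06,"dz": 2.8,"wx": 0,"wy": 0,"wz": 0,"hand": 0},
    {"dx": -0.12,"dy": 0.06,"dz": 2.9,"wx": 0,"wy": 0,"wz": 0,"hand": 0},
  ],
)

```text
clock: 15.05
eef_pos: [0.5219, 0.2899, 0.0768]
tool_rot: [0.112, 0.994, 0.001, 0.001]
ft_force: [-0.5, 0.2, 0.2]
grip_width: -0.0001
grasp_force: 0.0
```

Call:
drive_tool(
  rows=[
    {"dx": 0,"dy": 0,"dz": 0.05,"wx": 0,"wy": 0,"wz": 0,"hand": 0},
    {"dx": 0,"dy": 0,"dz": 0.1,"wx": 0,"wy": 0,"wz": 0,"hand": 0},
    {"dx": 0,"dy": 0,"dz": 0.15,"wx": 0,"wy": 0,"wz": 0,"hand": 0},
    {"dx": 0,"dy": 0,"dz": 0.2,"wx": 0,"wy": 0,"wz": 0,"hand": 0},
  ],
)

```text
clock: 15.45
eef_pos: [0.5209, 0.2904, 0.0674]
tool_rot: [0.111, 0.994, 0.001, 0.0]
ft_force: [-3.8, 0.1, 6.4]
grip_width: -0.0
grasp_force: 2.7
```

Call:
drive_tool(
  rows=[
    {"dx": 0,"dy": 0,"dz": 0.05,"wx": 0,"wy": 0,"wz": 0,"hand": 0},
    {"dx": 0,"dy": 0,"dz": 0.1,"wx": 0,"wy": 0,"wz": 0,"hand": 0},
    {"dx": 0,"dy": 0,"dz": 0.15,"wx": 0,"wy": 0,"wz": 0,"hand": 0},
    {"dx": 0,"dy": 0,"dz": 0.2,"wx": 0,"wy": 0,"wz": 0,"hand": 0},
    {"dx": 0,"dy": 0,"dz": 0.25,"wx": 0,"wy": 0,"wz": 0,"hand": 0},
    {"dx": 0,"dy": 0,"dz": 0.3,"wx": 0,"wy": 0,"wz": 0,"hand": 0},
    {"dx": 0,"dy": 0,"dz": 0.35,"wx": 0,"wy": 0,"wz": 0,"hand": 0},
    {"dx": 0,"dy": 0,"dz": 0.4,"wx": 0,"wy": 0,"wz": 0,"hand": 0},
  ],
)

```text
clock: 16.25
eef_pos: [0.5196, 0.2909, 0.0475]
tool_rot: [0.111, 0.994, 0.001, -0.001]
ft_force: [-6.2, 0.7, 8.9]
grip_width: -0.0003
grasp_force: 4.4
```

Call:
drive_tool(
  rows=[
    {"dx": 0,"dy": 0,"dz": 0.03,"wx": 0,"wy": 0,"wz": 0,"hand": 0},
    {"dx": 0,"dy": 0,"dz": 0.06,"wx": 0,"wy": 0,"wz": 0,"hand": 0},
  ],
)

```text
clock: 16.45
eef_pos: [0.5196, 0.291, 0.0466]
tool_rot: [0.111, 0.994, 0.001, -0.001]
ft_force: [-11.4, -3.0, 25.9]
grip_width: -0.0
grasp_force: 13.4
```

The force jumped to 26 N with almost no travel, so the pedal is at its stop. I'll hold briefly and then lift.

Call:
drive_tool(
  rows=[
    {"dx": 0,"dy": 0,"dz": 0,"wx": 0,"wy": 0,"wz": 0,"hand": 0},
    {"dx": 0,"dy": 0,"dz": 0,"wx": 0,"wy": 0,"wz": 0,"hand": 0},
    {"dx": 0,"dy": 0,"dz": 0,"wx": 0,"wy": 0,"wz": 0,"hand": 0},
    {"dx": 0,"dy": 0,"dz": 0,"wx": 0,"wy": 0,"wz": 0,"hand": 0},
  ],
)

```text
clock: 16.85
eef_pos: [0.5196, 0.2909, 0.0468]
tool_rot: [0.111, 0.994, 0.002, -0.001]
ft_force: [-11.2, -1.2, 19.9]
grip_width: 0.0003
grasp_force: 9.9
```

Call:
drive_tool(
  rows=[
    {"dx": 0,"dy": 0,"dz": -0.1,"wx": 0,"wy": 0,"wz": 0,"hand": 0},
    {"dx": 0,"dy": 0,"dz": -0.2,"wx": 0,"wy": 0,"wz": 0,"hand": 0},
    {"dx": 0,"dy": 0,"dz": -0.3,"wx": 0,"wy": 0,"wz": 0,"hand": 0},
    {"dx": 0,"dy": 0,"dz": -0.45,"wx": 0,"wy": 0,"wz": 0,"hand": 0},
    {"dx": 0,"dy": 0,"dz": -0.6,"wx": 0,"wy": 0,"wz": 0,"hand": 0},
    {"dx": 0,"dy": 0,"dz": -0.9,"wx": 0,"wy": 0,"wz": 0,"hand": 0},
    {"dx": 0,"dy": 0,"dz": -1.5,"wx": 0,"wy": 0,"wz": 0,"hand": 0},
    {"dx": 0,"dy": 0,"dz": -2.3,"wx": 0,"wy": 0,"wz": 0,"hand": 0},
    {"dx": 0,"dy": 0,"dz": -3,"wx": 0,"wy": 0,"wz": 0,"hand": 0},
    {"dx": 0,"dy": 0,"dz": -3.4,"wx": 0,"wy": 0,"wz": 0,"hand": 0},
    {"dx": 0,"dy": 0,"dz": -3.4,"wx": 0,"wy": 0,"wz": 0,"hand": 0},
    {"dx": 0,"dy": 0,"dz": -3.4,"wx": 0,"wy": 0,"wz": 0,"hand": 0},
  ],
)

```text
clock: 18.05
eef_pos: [0.5207, 0.2898, 0.2127]
tool_rot: [0.111, 0.994, 0.0, 0.0]
ft_force: [0.7, 0.7, 0.1]
grip_width: 0.0004
grasp_force: 0.0
```

```bash
python3 - <<'E'
from h import *
im=bot.camera('scene'); cv2.imwrite('pics/s9.png',im[130:400,100:460,::-1].repeat(2,0).repeat(2,1))
print(bot.get_obs()['ft_force'])
E
```

```text
[-0.83361578 -0.52816381 -0.15287611]
```

View pics/s9.png

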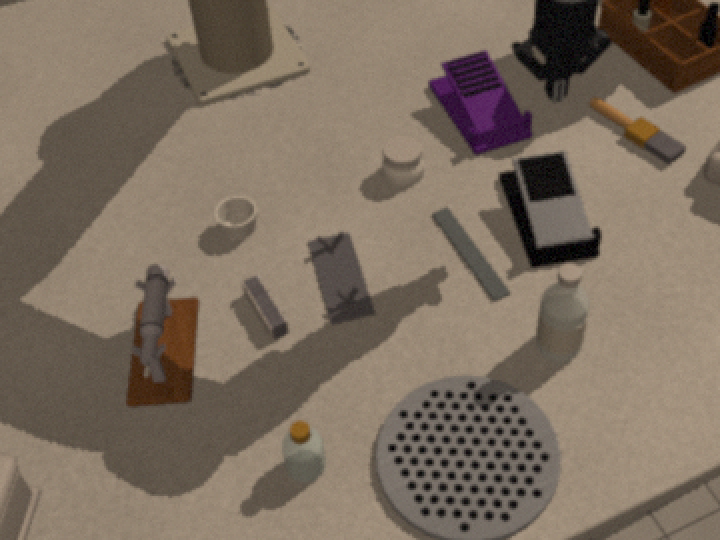

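The handpiece is parked in the cradle at (155,325), the pedal has sprung back up at (550,205), and everything else is where it was.

```bash
python3 -c "
from workcell import bot
print(bot.job_done())"
```

```text
the job is handed in; nothing more can be done
None
```

The handpiece lies level in the cradle with its nose in the narrower fork, the pedal was pressed to its stop and sprang back up, nothing else was moved, and I handed the job in after about 18 s (no verdict was returned).

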